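Fit the beater into the upturned hand mixer and hold it home

ROBOT

A 6-joint arm with a two-finger parallel gripper is mounted at the origin on a cart in front of the work surface, level with it; the furniture and walls round the work are solid. World frame = base frame: x ahead of the robot, y to its left, z up, the work surface at z = 0. Lengths are in m, angles in rad, forces in N, time in s.
With the tool pointing down it reaches from about 0.25 to 0.725 m from the base axis. Payload 4 kg.
Tool frame: the origin (TCP) lies on the front face of the gripper's body, between the roots of the fingers; the fingertips stand 73 mm ahead of it and the grasp point (between the pads) lies bot.tcp_to_grasp ahead of it (bot.tcp_to_grasp is the distance from the TCP to the grasp point, in m); z points along the fingers, y is the line along which they close (so a half turn about z gives the same grasp; the last joint's range is limited). The gripper opens to 85 mm and grips with 20 to 120 N. Pads are 22 mm wide; open, the fingers measure 114 mm over their backs; the gripper's body (76 mm by 85 mm) begins 54 mm behind the grasp point. The pads swing forward as they close: fully open they stand 13 mm farther back than shut.
Start: joints at [1.131, 0.241, 0.005, 1.335, 0, 1.571], TCP at [0.213, 0.452, 0.304] pointing down, gripper open.
Joint ranges: [-2.72, 2.72], [-1.05, 1.87], [-1.09, 1.28], [-1.99, 2.15], [-1.42, 1.44], [-3.14, 3.14]. Speed limits (rad/s): [2.79, 2.79, 3.14, 3.14, 3.14, 3.14].

INTERFACE

Orientations are given as a unit quaternion [x, y, z, w].
In Python, from workcell import bot gives the robot as it stands.
- The arm moves only by the shell command python3 -m jog 'ROWS' [OPENING]. ROWS is JSON, one flat list of numbers, 6 for each row, row after row: the shift along the world's x, y, z scaled (see below), then the turn, a rotation vector about the world's x, y, z scaled (see below). In form: [tx, ty, tz, wx, wy, wz, tx, ty, tz, wx, wy, wz, ...]. A call has 1 to 10 rows; each row is the pose to reach, as a shift and turn from the pose commanded when the call began; what a row does not reach only later rows make up. The controller multiplies each number of a shift by 800 mm and each number of a turn by 2 rad. A row lasts 1/12 s, in which the tool goes at most 41.7 mm and 7.16 degrees, less where a joint would pass 70% of its speed; a pose out of reach is approached as far as the arm can. A call with a number of a shift or a turn outside -1 to 1 is refused whole. A call with a gripper value outside its range is refused whole. OPENING is the opening, from -1 (shut) to 1 (fully open), set as the call begins (- or left out, the last holds). The fingers move at their own pace and stop on an object; the grip force is fixed at half the most. Time passes only in rows, so rows that repeat a pose let the fingers close. It gives the time, the measured TCP pose, the force, the opening and the grip force at its end, in the units of the state.
- bot.get_obs(): the state, without advancing time (a new reading comes with each control period).
- bot.camera(name): name is "scene" or "side" or "wrist"; returns (picture, depth): 420x560x3 uint8, red, green, blue; 420x560 float32, m along the optical axis (not along the pixel's ray), 0 where there is no reading.
- bot.calibration(name): a dict with "intrinsics" (3x3 intrinsics, pixels), "pose" (4x4, takes a point from camera to world coordinates). Camera axes: x right, y up, looking along -z (the intrinsics and any distortion apply to the point x, -y, -z); pixel columns grow to the right and rows downward; lengths in m; the calibration is good to about 2 mm. The wrist camera is an equidistant fisheye: a pixel r from the principal point sees the ray r / f radians off the axis. A picture is of the moment at which its call begins: read the wrist's pose just before it. calibration takes no time and is no camera call; for the wrist camera it gives the pose at the moment of the call.
- bot.job_done(): hands the job in; it is judged then, once.
Trained networks look in the newest picture that a camera, given by its name, has taken for a name from the list of things; names that differ only in an ending like _2 or _b are one class to them, and where a whole thing is asked for, a point or a joint stands for the part that bears it (a point fixed in the world has none). Each returns a list of dicts, best first, with "confidence" (0 to 1); they miss things now and then, are a little off and sometimes report something else, mostly with a low value. They report only what shows in the picture. A call takes as long as a camera call. They do not tell look-alikes from the thing itself.
- bot.find_in(label, camera): "at" ([x, y, z] in m, in the coordinates of the camera as it stood for that picture, good to about 4 mm: the middle of the surface that is visible of it).
- bot.tip_of(label, camera): "at" ([x, y, z] in m, in the coordinates of the camera as it stood for that picture, good to about 4 mm: a listed point, or the origin of a listed thing).
The state is a dict: "clock": time; "joint_pos": joint angles; "joint_vel": joint speeds; "tau": joint torques, N m; "eef_pos": TCP position; "tool_rot": TCP orientation; "ft_force": force on the tool from outside, world axes, zero at the start; "ft_torque": the same for the moment, N m; "grip_width": finger opening in m; "grasp_force": force on a finger pad.
Only numpy, scipy, OpenCV 4.12 (cv2) and the standard library are available. Lean on these libraries where they do the work, as an engineer would, in place of code of your own. Each camera call takes 0.05 s, during which the arm holds its last target. There are 200 camera calls.

TASK

The hand mixer lies on its back in its dock with its drive socket facing up. Take the wire beater (not the dough hook) out of the wooden rack, hold it stem down over the socket, turn it until the four fins of its stem mesh with the slots, and push it fully home against the ejector spring, collar flat on the socket. Finish while still gripping the beater and pressing it home (if you let go, the spring pushes it out again); leave the dough hook in the rack and the other things where they are.

Things in the scene. Friction and masses are not known exactly. Their poses are not given: they have to be found in the camera images.
- beater: Steel wire beater, 70 g, 115 mm long, standing stem down in one of the rack's holes at any yaw. Origin: middle of the stem's lower tip; z up along the stem. Stem, z = 0 to 34 mm: a cross of four fins along the body's x and y axes, 18 mm tip to tip, 4 mm thick; the lowest 8 mm taper to 14 mm by 2 mm. Quarter turns are all alike.
- beater_collar (a point): Middle of the underside of the beater's collar, 34 mm above its origin, axes as the beater's. The collar is a disc 28 mm in diameter and 6 mm thick; this face comes to lie flat on the socket's mouth.
- beater_cage (a point): Middle of the beater's open cage, 81 mm above its origin, axes as the beater's. Four flat strips (10 mm wide, 3 mm thick) stand at +x, -x, +y, -y, in line with the fins; upright from 17 mm below this point to 17 mm above, opposite ones 45 mm over their outer faces (grip there, along x or y). Crown 34 mm above this point.
- dough_hook: Steel dough hook with the same stem and collar as the beater, but a single spiral rod (35 mm across, to z = 115 mm) instead of the cage, standing in the rack's other hole. Origin and z axis as for the beater. To be left there.
- rack: Fixed wooden block 170 x 56 x 50 mm, origin at the centre of its underside, long side along its x. Two round holes of 21 mm diameter, 42 mm deep, at x = -50 and +50 mm; the tools' collars rest on its top, so their stem tips are 16 mm above the worktop. Which tool stands in which hole varies.
- mixer: Fixed hand mixer with a white housing (185 x 78 mm, top at z = 85 mm) lying on its back on a grey dock. Origin: on the worktop below the drive socket's axis; the housing runs from 48 mm in front (-x) to 138 mm behind (+x). The steel drive socket, 43 mm in diameter, stands in a round turret (64 mm wide at its foot) on the housing; its mouth is at z = 125 mm.
- socket_mouth (a point): Middle of the drive socket's mouth, on the part that turns, 125 mm above the worktop. z up; x and y along the slots of its cross-shaped opening (20 mm tip to tip, slots 6.4 mm wide: 1.2 mm play each side of a fin). It turns about z only stiffly (0.25 N m), at another angle in each start. A beater that is home reaches 34 mm down, collar on the mouth.
- ejector (a joint): Travel of the sprung ejector pad, which waits 26 mm down in the socket (m): 0 untouched, 0.008 when the beater is home with its collar on the mouth. The spring pushes back with 3 N at first and 7 N at home.
- tomato_tin: Food tin with a red paper label, 75 mm in diameter, 58 mm tall, origin under its centre; a bystander.
- oats_box: Clear food box with a red lid, 84 x 127 x 150 mm, origin under its centre; a bystander.
- salt_shaker: Glass salt shaker, 44 mm in diameter, 90 mm tall, origin under its centre; a bystander.
- teaspoon: Steel teaspoon, 132 mm long, lying on the worktop; a bystander.
There are look-alikes about, which are no part of the job. What is shaped like the beater but blue is not meant.

How it is judged:
On the way, in this order (a step that is already met when the one before it is completed fails the run):
1. the beater is lifted clear of the rack in the fingers (z of beater in the frame of rack above 0.055 m and contact force between the fingers and beater above 1 N), for 0.1 s.
2. the stem's fins are meshed with the socket, at least 15 mm in (z of beater in the frame of socket_mouth below -0.015 m and horizontal distance between beater and socket_mouth below 0.004 m), for 0.1 s.
At the end, for the whole second after the job is handed in: The beater stands in the drive socket with its collar within 2 mm of the mouth, within 3 mm of the axis and 0.08 rad of it, the ejector pressed at least 6 mm, at rest and pressed on the mixer with more than 4 N, and the fingers still grip it (over 2 N). The dough hook is still in the rack (z of beater_collar in the frame of socket_mouth below 0.002 m and horizontal distance between beater_collar and socket_mouth below 0.003 m and angle between the z axis of beater and the z axis of socket_mouth, either way round below 0.08 rad and value of joint ejector above 0.006 m and contact force between beater and mixer above 4 N and contact force between the fingers and beater above 2 N and linear speed of beater below 0.02 m/s and horizontal distance between dough_hook and rack below 0.06 m and height (world z) of dough_hook below 0.022 m); the arm keeps its last pose, push and grip.
It fails at once if the dough hook is taken out of the rack (z of dough_hook in the frame of rack above 0.035 m).
It fails at once if a bystander is pushed away by more than 30 mm (distance of any of tomato_tin, oats_box, salt_shaker, teaspoon from where it was at the start of the episode above 0.03 m).
It also fails if it takes over 42 s, if anything falls off the work surface, if the arm or the gripper's body presses on something with over 40 N, if the wrist force passes 120 N, or if a joint passes its speed limit or range.

## Working session

There is one attempt and no reset: what is moved stays moved. The work goes in short steps, Python scripts to look and compute and a shell command to move; the robot and the scene stay as the last step left them, time stands still between calls to the robot, and variables do not carry over. Pictures are saved under pics/ and viewed, at most 10 in all, crops included, and the job is handed in when it is done.

```bash
mkdir -p pics; cat > h.py <<'E'
import numpy as np, cv2
from workcell import bot
def snap(n,f):
    p,d=bot.camera(n); cv2.imwrite(f'pics/{f}.png',p[:,:,::-1]); np.save(f'pics/{f}.npy',d); return p,d
def cloud(n,d,T=None):
    c=bot.calibration(n);K=np.array(c['intrinsics']);T=np.array(c['pose']) if T is None else T
    v,u=np.mgrid[:d.shape[0],:d.shape[1]]
    a=(u-K[0,2])/K[0,0];b=(v-K[1,2])/K[1,1]
    if n=='wrist':
        r=np.hypot(a,b);s=np.where(r>1e-9,np.tan(np.minimum(r,1.5))/np.maximum(r,1e-9),1);a=a*s;b=b*s
    P=np.stack([a*d,-b*d,-d],-1)
    return P@T[:3,:3].T+T[:3,3]
def w(n,at):
    T=np.array(bot.calibration(n)['pose']);return T[:3,:3]@np.array(at)+T[:3,3]
E
python3 - <<'E'
from h import *
np.set_printoptions(precision=4,suppress=True)
print(bot.tcp_to_grasp, bot.get_obs()['clock'])
ims=[]
for n in('scene','side'):
    p,d=snap(n,n+'0');
    for l in('beater','beater_cage','dough_hook','rack','mixer','socket_mouth'):
        print(n,l,[(round(r['confidence'],2),w(n,r['at'])) for r in bot.tip_of(l,n)[:3]])
E
python3 -c "
import cv2,numpy as np
a=[cv2.imread(f'pics/{n}0.png') for n in('scene','side')]
cv2.imwrite('pics/both.png',cv2.resize(np.vstack(a),(400,600)))"
```

```text
0.0539 0.0
scene beater [(0.72, array([ 0.5602,  0.2201, -0.0031])), (0.56, array([0.4758, 0.3255, 0.014 ])), (0.52, array([ 0.4762,  0.23  , -0.0014]))]
scene beater_cage [(0.67, array([0.4802, 0.2287, 0.0793])), (0.47, array([0.5608, 0.2213, 0.0786])), (0.45, array([0.4751, 0.3232, 0.0951]))]
scene dough_hook [(0.41, array([0.5745, 0.3518, 0.0158]))]
scene rack [(0.91, array([0.5275, 0.3348, 0.0001])), (0.29, array([0.473 , 0.3223, 0.0951])), (0.28, array([ 0.4514, -0.0745,  0.0006]))]
scene mixer [(0.97, array([0.5142, 0.11  , 0.003 ]))]
scene socket_mouth [(0.49, array([0.5147, 0.1093, 0.1241]))]
side beater [(0.92, array([0.4725, 0.3249, 0.0158])), (0.87, array([ 0.5613,  0.2212, -0.0073])), (0.56, array([ 0.4748,  0.2337, -0.0015]))]
side beater_cage [(0.94, array([0.475 , 0.3261, 0.0962])), (0.7, array([0.5583, 0.2221, 0.0827]))]
side dough_hook [(0.63, array([0.5681, 0.3533, 0.0122]))]
side rack []
side mixer [(0.66, array([ 0.5169,  0.1134, -0.0015]))]
side socket_mouth [(0.45, array([0.5167, 0.1094, 0.1236]))]
```

View pics/scene0.png

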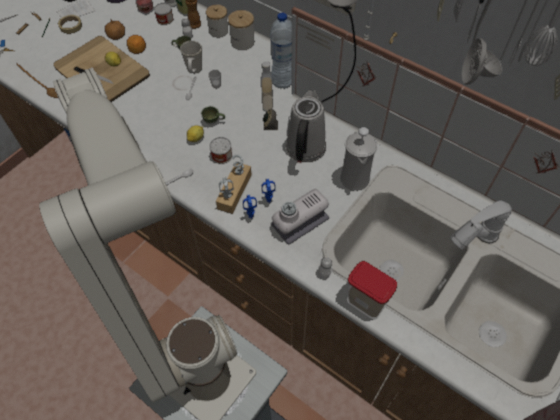

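View pics/side0.png

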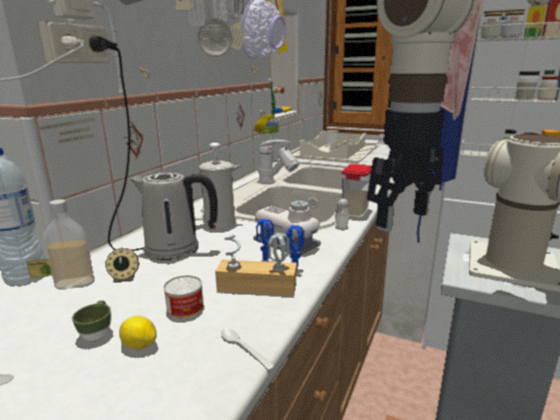

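The steel beater is in the near rack hole (scene px ~(226,187)) and the hook in the far one (238,163). The blue look-alikes stand at px (250,206) and (268,188), between the rack and the mixer at (300,212). I'll move over the beater for a wrist view.

```bash
python3 -m jog '[0.32,-0.16,0,0,0,0,0.32,-0.16,0,0,0,0,0.32,-0.16,0,0,0,0,0.32,-0.16,0,0,0,0,0.32,-0.16,0,0,0,0,0.32,-0.16,0,0,0,0,0.32,-0.16,0,0,0,0,0.32,-0.16,0,0,0,0,0.32,-0.16,0,0,0,0,0.32,-0.16,0,0,0,0]' 1
python3 - <<'E'
from h import *
from scipy.spatial.transform import Rotation as R
np.set_printoptions(precision=4,suppress=True)
o=bot.get_obs();print(o['clock'],o['eef_pos'],R.from_quat(o['tool_rot']).as_matrix(),o['grip_width'])
p,d=snap('wrist','w1');print(np.array(bot.calibration('wrist')['pose']),bot.calibration('wrist')['intrinsics'])
for l in('beater','beater_cage','dough_hook','rack','socket_mouth'):
    print(l,[(round(r['confidence'],2),w('wrist',r['at'])) for r in bot.tip_of(l,'wrist')[:3]])
E
```

```text
clock: 1.53
eef_pos: [0.4686, 0.3243, 0.3036]
tool_rot: [0.218, 0.976, -0.0, -0.001]
ft_force: [-0.3, 1.1, -0.3]
grip_width: 0.0853
grasp_force: 0.0
1.5333 [0.4686 0.3243 0.3036] [[-0.9046  0.4263 -0.0011]
 [ 0.4263  0.9046 -0.0001]
 [ 0.0009 -0.0006 -1.    ]] 0.08529466457521302
[[ 0.4239 -0.8557 -0.2967  0.3907]
 [ 0.9057  0.4003  0.1397  0.3609]
 [-0.0008 -0.3279  0.9447  0.3736]
 [ 0.      0.      0.      1.    ]] [[325.1923   0.     278.4947]
 [  0.     325.1923 212.014 ]
 [  0.       0.       1.    ]]
beater [(0.9, array([0.4728, 0.3265, 0.0098])), (0.82, array([ 0.4731,  0.2341, -0.002 ])), (0.67, array([ 0.5583,  0.2234, -0.0035]))]
beater_cage [(0.92, array([0.4709, 0.2324, 0.0822])), (0.84, array([0.5549, 0.2226, 0.0812])), (0.63, array([0.4752, 0.3217, 0.0977]))]
dough_hook [(0.76, array([0.5699, 0.354 , 0.0167])), (0.4, array([0.4764, 0.3274, 0.0503]))]
rack [(0.62, array([ 0.5197,  0.3453, -0.0033]))]
socket_mouth [(0.67, array([0.5122, 0.1111, 0.1263]))]
```

View pics/w1.png

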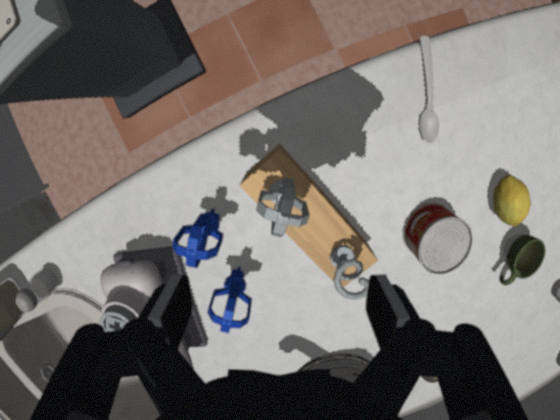

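The wrist view shows the steel beater at px (283,207), the hook at (350,270), blue beaters at (200,240) and (232,302), and the socket at (117,318). Next I fit the beater's centre and yaw from the depth.

```bash
cat > fit.py <<'E'
from h import *
from scipy.optimize import minimize
def fit(Q,hw=.0225,x0=None):
    # Q: xy points of the strips; distance to 4 strip rectangles (10x3, outer at hw)
    def cost(p):
        c,s=np.cos(p[2]),np.sin(p[2]);L=(Q-p[:2])@np.array([[c,-s],[s,c]])
        a=np.abs(L);m=a[:,0]>a[:,1];r=np.where(m,a[:,0],a[:,1]);t=np.where(m,a[:,1],a[:,0])
        dr=np.maximum(np.abs(r-(hw-.0015))-.0015,0);dt=np.maximum(t-.005,0)
        return np.minimum(np.hypot(dr,dt),.006).mean()
    x0=Q.mean(0) if x0 is None else x0
    b=min((minimize(cost,[x0[0]+dx,x0[1]+dy,y],method='Nelder-Mead',options=dict(xatol=1e-5,fatol=1e-7)) for y in np.arange(0,1.57,.2) for dx in(-.005,.005) for dy in(-.005,.005)),key=lambda r:r.fun)
    return b.x,b.fun
E
python3 - <<'E'
from fit import *
np.set_printoptions(precision=4,suppress=True)
A=[]
for n,f in(('wrist','w1'),('scene','scene0'),('side','side0')):
    P=cloud(n,np.load(f'pics/{f}.npy')).reshape(-1,3)
    m=(np.hypot(P[:,0]-.474,P[:,1]-.325)<.035)&(P[:,2]>.082)&(P[:,2]<.112)
    Q=P[m][:,:2];A.append(Q);print(n,m.sum(), fit(Q,x0=np.array([.474,.325])) if m.sum()>15 else '')
print(fit(np.vstack([A[0],A[2]]),x0=np.array([.474,.325])))
P=cloud('wrist',np.load('pics/w1.npy'));m=(np.hypot(P[...,0]-.474,P[...,1]-.325)<.035)&(P[...,2]>.12)
print('crown',P[m].mean(0),m.sum(),P[m].max(0))
E
```

```text
wrist 213 (array([0.4734, 0.3263, 0.8622]), np.float64(1.5696840152374645e-05))
scene 29 (array([0.4734, 0.3235, 0.8469]), np.float64(0.0006575919855697853))
side 175 (array([0.4739, 0.3275, 0.8684]), np.float64(0.00019277610656569656))
(array([0.4733, 0.3266, 0.8699]), np.float64(0.00010917319767478676))
crown [0.4575 0.3334 0.3015] 10606 [0.4897 0.3597 0.3314]
```

Beater is at (0.4734, 0.3264), yaw 0.865. While the hand is empty I'll look at the socket from near.

```bash
python3 -m jog '[0.076,-0.28,-0.067,0,0,0,0.076,-0.28,-0.067,0,0,0,0.076,-0.28,-0.067,0,0,0,0.076,-0.28,-0.067,0,0,0,0.076,-0.28,-0.067,0,0,0,0.076,-0.28,-0.067,0,0,0,0.076,-0.28,-0.067,0,0,0,0.076,-0.28,-0.067,0,0,0,0.076,-0.28,-0.067,0,0,0]'
python3 - <<'E'
from h import *
np.set_printoptions(precision=4,suppress=True)
p,d=snap('wrist','w2')
T=np.array(bot.calibration('wrist')['pose']);np.save('pics/w2T.npy',T)
print(bot.get_obs()['eef_pos'])
for l in('socket_mouth','mixer'):
    print(l,[(round(r['confidence'],2),w('wrist',r['at'])) for r in bot.tip_of(l,'wrist')[:3]])
# rectified top view of plane z=.125, 0.1 mm... 
K=np.array(bot.calibration('wrist')['intrinsics'])
g=np.arange(-.03,.03,.0001)+0; X,Y=np.meshgrid(.515+g,.110-g)
c=(np.stack([X,Y,np.full_like(X,.125)],-1)-T[:3,3])@T[:3,:3]
a,b,z=c[...,0],-c[...,1],-c[...,2];th=np.arctan2(np.hypot(a,b),z);r=np.hypot(a,b)
u=K[0,2]+K[0,0]*th*a/r;v=K[1,2]+K[1,1]*th*b/r
cv2.imwrite('pics/rect.png',cv2.remap(p[:,:,::-1].copy(),u.astype('f4'),v.astype('f4'),cv2.INTER_CUBIC))
E
```

```text
clock: 2.58
eef_pos: [0.5296, 0.1011, 0.2507]
tool_rot: [0.218, 0.976, 0.0, 0.0]
ft_force: [0.2, -0.0, 0.4]
grip_width: 0.0855
grasp_force: 0.0
[0.5296 0.1016 0.2508]
socket_mouth [(0.67, array([0.5125, 0.1076, 0.1237]))]
mixer [(0.66, array([0.5184, 0.1064, 0.001 ]))]
```

View pics/rect.png

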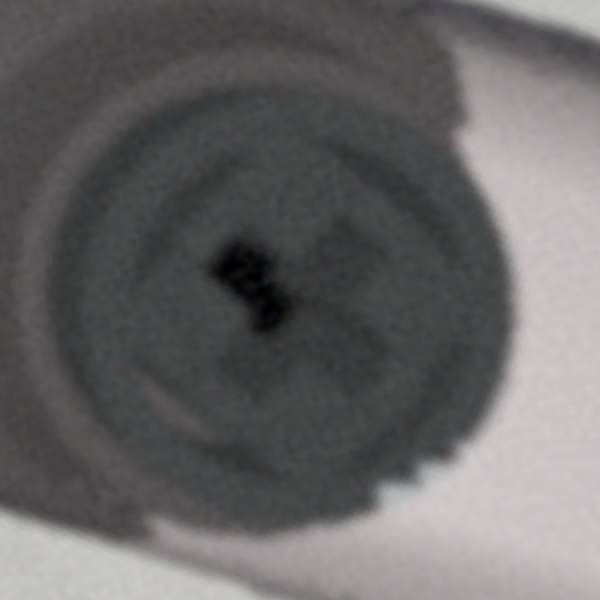

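```bash
cat > sock.py <<'E'
from h import *
from scipy.optimize import minimize
def plane_xy(T,z,shape=(420,560)):
    K=np.array(bot.calibration('wrist')['intrinsics'])
    v,u=np.mgrid[:shape[0],:shape[1]];a=(u-K[0,2])/K[0,0];b=(v-K[1,2])/K[1,1];r=np.hypot(a,b)+1e-9
    s=np.sin(r)/r;D=np.stack([a*s,-b*s,-np.cos(r)],-1)@T[:3,:3].T
    return (T[:3,3]+D*((z-T[2,3])/D[...,2])[...,None])[...,:2]
def sock(T,d,p,c0=(.513,.109)):
    P=cloud('wrist',d,T);z0=P[...,2]
    m=(np.hypot(P[...,0]-c0[0],P[...,1]-c0[1])<.019)&(z0>.115)&(z0<.135)
    zt=np.median(z0[m]);X=plane_xy(T,zt)
    near=np.hypot(X[...,0]-c0[0],X[...,1]-c0[1])<.016
    Q=X[near];h=((z0[near]<zt-.004)|(d[near]==0)).astype(float)
    def f(q):
        c,s=np.cos(q[2]),np.sin(q[2]);L=np.abs((Q-q[:2])@np.array([[c,-s],[s,c]]))
        def box(hx,hy): return np.minimum(hx-L[:,0],hy-L[:,1])
        sd=np.maximum(box(.010,.0032),box(.0032,.010))
        return ((1/(1+np.exp(-sd/.0003))-h)**2).mean()
    b=min((minimize(f,[c0[0]+dx,c0[1]+dy,y],method='Nelder-Mead') for y in np.arange(0,1.57,.2) for dx in(-.002,.002) for dy in(-.002,.002)),key=lambda r:r.fun)
    # rim centre (turning part, dia 43)
    return zt,h.sum(),len(h),b.x,b.fun
E
python3 - <<'E'
from sock import *
np.set_printoptions(precision=4,suppress=True)
T=np.load('pics/w2T.npy');print(sock(T,np.load('pics/w2.npy'),None))
r=cv2.imread('pics/rect.png',0)[150:480,130:460];cv2.imwrite('pics/rectc.png',cv2.resize(cv2.createCLAHE(6,(2,2)).apply(r),(500,500)))
E
```

```text
(np.float64(0.12456719466537398), np.float64(577.0), 1868, array([0.5146, 0.109 , 0.8614]), np.float64(0.11176528660258378))
```

View pics/rectc.png

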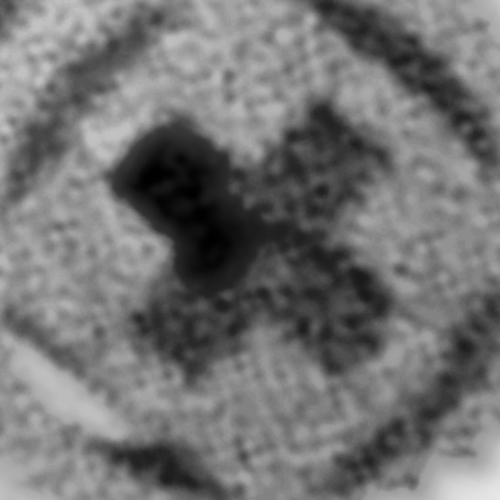

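Socket is at (0.5146, 0.1090), z 0.1246, yaw 0.861, so it's practically aligned with the beater already. I'll go back over the beater, turned −15.2°, and check before descending.

```bash
python3 -m jog '[-0.0705,0.283,0.0625,0,0,-0.133,-0.0705,0.283,0.0625,0,0,-0.133,-0.0705,0.283,0.0625,0,0,-0.133,-0.0705,0.283,0.0625,0,0,-0.133,-0.0705,0.283,0.0625,0,0,-0.133,-0.0705,0.283,0.0625,0,0,-0.133,-0.0705,0.283,0.0625,0,0,-0.133,-0.0705,0.283,0.0625,0,0,-0.133,-0.0705,0.283,0.0625,0,0,-0.133,-0.0705,0.283,0.0625,0,0,-0.133]'
python3 - <<'E'
from fit import *
np.set_printoptions(precision=4,suppress=True)
from scipy.spatial.transform import Rotation as R
p,d=snap('wrist','w3');o=bot.get_obs();M=R.from_quat(o['tool_rot']).as_matrix();print(o['eef_pos'],np.arctan2(M[1,1],M[0,1]))
P=cloud('wrist',d).reshape(-1,3)
m=(np.hypot(P[:,0]-.474,P[:,1]-.325)<.035)&(P[:,2]>.082)&(P[:,2]<.112)
print(m.sum(),fit(P[m][:,:2],x0=np.array([.4734,.3264])))
E
```

```text
clock: 3.57
eef_pos: [0.473, 0.3262, 0.3]
tool_rot: [0.346, 0.938, -0.0, -0.0]
ft_force: [0.3, -0.3, 0.1]
grip_width: 0.0856
grasp_force: 0.0
[0.4733 0.3258 0.3   ] 0.8638777432210738
187 (array([0.4738, 0.3254, 0.8692]), np.float64(1.6765342743265399e-06))
```

```bash
python3 -m jog '[0,-0.0005,-0.05,0,0,0,0,-0.0005,-0.09,0,0,0,0,-0.0005,-0.13,0,0,0,0,-0.0005,-0.16,0,0,0,0,-0.0005,-0.18,0,0,0,0,-0.0005,-0.191,0,0,0,0,-0.0005,-0.191,0,0,0,0,-0.0005,-0.191,0,0,0]'
python3 -m jog '[0,0,0,0,0,0,0,0,0,0,0,0,0,0,0,0,0,0,0,0,0,0,0,0,0,0,0,0,0,0,0,0,0,0,0,0,0,0,0,0,0,0,0,0,0,0,0,0,0,0,0,0,0,0,0,0,0,0,0,0]' -1
```

```text
clock: 4.28
eef_pos: [0.4738, 0.3257, 0.1478]
tool_rot: [0.346, 0.938, -0.0, -0.0]
ft_force: [-0.5, -0.1, 0.8]
grip_width: 0.0855
grasp_force: 0.0
clock: 5.12
eef_pos: [0.474, 0.3269, 0.149]
tool_rot: [0.346, 0.938, 0.001, 0.001]
ft_force: [-1.1, -0.6, 7.0]
grip_width: 0.0443
grasp_force: 61.2
```

```bash
python3 -m jog '[0,0,0.02,0,0,0,0,0,0.05,0,0,0,0,0,0.09,0,0,0,0,0,0.13,0,0,0,0,0,0.17,0,0,0,0,0,0.2,0,0,0,0,0,0.2125,0,0,0,0,0,0.2125,0,0,0,0,0,0.2125,0,0,0]'
python3 - <<'E'
from h import *
np.set_printoptions(precision=4,suppress=True)
from scipy.spatial.transform import Rotation as R
for n in('wrist','scene','side'):
    p,d=snap(n,n+'4')
    for l in('beater','beater_collar','beater_cage'):
        print(n,l,[(round(r['confidence'],2),w(n,r['at'])) for r in bot.tip_of(l,n)[:3]])
o=bot.get_obs();M=R.from_quat(o['tool_rot']).as_matrix();print(o['eef_pos'],M,np.arctan2(M[1,1],M[0,1]))
a=cv2.imread('pics/wrist4.png');b=cv2.imread('pics/side4.png');cv2.imwrite('pics/c4.png',np.hstack([a[60:380,120:460],cv2.resize(b[100:300,200:400],(320,320))]))
E
```

```text
clock: 5.87
eef_pos: [0.4731, 0.3264, 0.3166]
tool_rot: [0.346, 0.938, -0.0, -0.0]
ft_force: [0.3, -0.7, -0.3]
grip_width: 0.0442
grasp_force: 62.8
wrist beater [(0.85, array([ 0.4709,  0.2291, -0.0063])), (0.55, array([0.4697, 0.3245, 0.1789]))]
wrist beater_collar [(0.79, array([0.4715, 0.2292, 0.0334])), (0.61, array([0.5551, 0.2216, 0.0297])), (0.59, array([0.4745, 0.3282, 0.2152]))]
wrist beater_cage [(0.73, array([0.5561, 0.222 , 0.0792])), (0.68, array([0.4723, 0.233 , 0.0782])), (0.65, array([0.4748, 0.3219, 0.2624]))]
scene beater [(0.73, array([ 0.479 ,  0.2273, -0.0043])), (0.48, array([ 0.5555,  0.2177, -0.0011])), (0.38, array([0.4764, 0.3261, 0.184 ]))]
scene beater_collar [(0.66, array([0.5667, 0.2213, 0.0302])), (0.57, array([0.4796, 0.2307, 0.0335])), (0.38, array([0.4774, 0.3228, 0.2134]))]
scene beater_cage [(0.71, array([0.5582, 0.2249, 0.0766])), (0.65, array([0.4802, 0.2304, 0.0801])), (0.52, array([ 0.5284,  0.333 , -0.0023]))]
side beater [(0.93, array([ 0.4744,  0.2366, -0.0017])), (0.88, array([ 0.5604,  0.2227, -0.0019])), (0.81, array([0.475 , 0.3226, 0.183 ]))]
side beater_collar [(0.68, array([0.4738, 0.2326, 0.0291])), (0.64, array([0.475 , 0.3264, 0.2122])), (0.61, array([0.553 , 0.2251, 0.0279]))]
side beater_cage [(0.86, array([0.557 , 0.2215, 0.0778])), (0.81, array([0.4737, 0.3245, 0.2645])), (0.57, array([0.4768, 0.2277, 0.0791]))]
[0.4733 0.3264 0.3174] [[-0.7611  0.6487 -0.0001]
 [ 0.6487  0.7611 -0.0001]
 [ 0.     -0.0002 -1.    ]] 0.8649848603699488
```

View pics/c4.png

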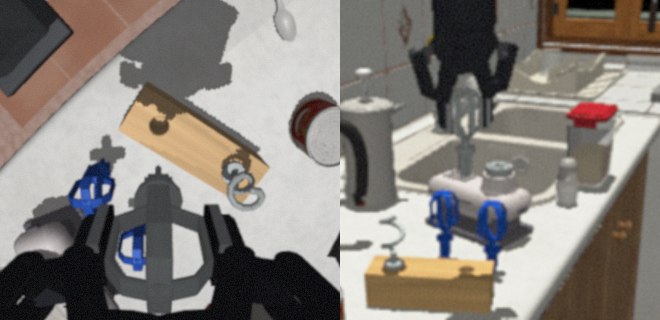

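The crop shows the beater upright in the fingers and the hook left in the rack. Next I measure the stem and collar relative to the TCP.

```bash
python3 - <<'E'
from h import *
from scipy.optimize import least_squares
np.set_printoptions(precision=4,suppress=True)
for n in('wrist','side','scene'):
    P=cloud(n,np.load(f'pics/{n}4.npy')).reshape(-1,3)
    P=P[(np.hypot(P[:,0]-.473,P[:,1]-.326)<.024)&(P[:,2]>.175)&(P[:,2]<.29)]
    def show(lo,hi,t):
        q=P[(P[:,2]>lo)&(P[:,2]<hi)];print(n,t,len(q),q.mean(0) if len(q) else '',(q.min(0),q.max(0)) if len(q) else '')
        return q
    q=show(.2105,.22,'collar')
    q2=q[np.hypot(q[:,0]-.473,q[:,1]-.326)<.02]
    if len(q2)>10:
        r=least_squares(lambda c:np.hypot(q2[:,0]-c[0],q2[:,1]-c[1])-.014,[.473,.326],loss='soft_l1',f_scale=.001);print('  circle',r.x,r.cost)
    show(.175,.2,'stem')
    h=P[:,2];print('  hist',np.histogram(h,bins=np.arange(.176,.226,.004)))
E
```

```text
wrist collar 39 [0.4645 0.3319 0.2192] (array([0.4598, 0.3179, 0.2171]), array([0.4761, 0.339 , 0.22  ]))
  circle [0.4741 0.3249] 1.4609892070055125e-06
wrist stem 114 [0.4709 0.3273 0.1916] (array([0.4657, 0.3195, 0.1834]), array([0.478 , 0.3329, 0.1998]))
  hist (array([  0,   2,  29,  22,  40,  21,  19,  16,   0,   0,  39, 394]), array([0.176, 0.18 , 0.184, 0.188, 0.192, 0.196, 0.2  , 0.204, 0.208,
       0.212, 0.216, 0.22 , 0.224]))
side collar 38 [0.47   0.3339 0.2161] (array([0.4602, 0.3211, 0.2105]), array([0.4821, 0.3424, 0.2197]))
  circle [0.474  0.3242] 7.741542092494101e-05
side stem 65 [0.4721 0.3294 0.192 ] (array([0.4643, 0.3209, 0.1827]), array([0.4804, 0.3342, 0.1999]))
  hist (array([ 0,  6, 10, 15, 16, 18, 18, 15, 17,  8, 24, 44]), array([0.176, 0.18 , 0.184, 0.188, 0.192, 0.196, 0.2  , 0.204, 0.208,
       0.212, 0.216, 0.22 , 0.224]))
scene collar 15 [0.4691 0.3194 0.2158] (array([0.4587, 0.3108, 0.2118]), array([0.4853, 0.3355, 0.2194]))
  circle [0.4743 0.3256] 8.172523383505258e-06
scene stem 18 [0.4717 0.3229 0.1899] (array([0.4672, 0.3162, 0.1782]), array([0.4818, 0.3297, 0.1972]))
  hist (array([1, 2, 3, 5, 3, 4, 2, 2, 2, 5, 8, 4]), array([0.176, 0.18 , 0.184, 0.188, 0.192, 0.196, 0.2  , 0.204, 0.208,
       0.212, 0.216, 0.22 , 0.224]))
```

```bash
python3 -m jog '[0.0125,-0.0675,0,0,0,0,0.02,-0.108,0,0,0,0,0.0275,-0.148,0,0,0,0,0.035,-0.189,0,0,0,0,0.0425,-0.23,0,0,0,0,0.0506,-0.27,0,0,0,0,0.0506,-0.27,-0.02,0,0,0,0.0506,-0.27,-0.045,0,0,0,0.0506,-0.27,-0.0625,0,0,0,0.0506,-0.27,-0.0625,0,0,0]'
python3 - <<'E'
from sock import *
from scipy.optimize import least_squares
np.set_printoptions(precision=4,suppress=True)
for n in('wrist','side'):
    p,d=snap(n,n+'5');print(bot.get_obs()['eef_pos'])
    P=cloud(n,d).reshape(-1,3)
    P=P[np.hypot(P[:,0]-.5146,P[:,1]-.109)<.03]
    q=P[(P[:,2]>.163)&(P[:,2]<.172)&(np.hypot(P[:,0]-.5146,P[:,1]-.109)<.018)]
    f=lambda q,R:least_squares(lambda c:np.hypot(q[:,0]-c[0],q[:,1]-c[1])-R,[.5146,.109],loss='soft_l1',f_scale=.001)
    if len(q)>8: r=f(q,.014);print('collar',len(q),r.x,r.cost)
    s=P[(P[:,2]>.136)&(P[:,2]<.162)&(np.hypot(P[:,0]-.5146,P[:,1]-.109)<.014)]
    print('stem',len(s),s.mean(0))
a=cv2.imread('pics/wrist5.png');b=cv2.imread('pics/side5.png');cv2.imwrite('pics/c5.png',np.hstack([a[120:360,160:400],b[150:270,230:350].repeat(2,0).repeat(2,1)]).repeat(1,0))
cv2.imwrite('pics/c5.png',cv2.resize(cv2.imread('pics/c5.png'),(800,400)))
E
```

```text
clock: 7.3
eef_pos: [0.5122, 0.1096, 0.2646]
tool_rot: [0.346, 0.938, -0.002, -0.002]
ft_force: [-1.1, -0.2, -1.0]
grip_width: 0.0442
grasp_force: 62.8
[0.5128 0.11   0.2662]
collar 173 [0.5132 0.1083] 3.96092570020021e-05
stem 121 [0.5085 0.1122 0.1455]
[0.5136 0.1103 0.2675]
collar 45 [0.5134 0.1087] 9.442837391024552e-05
stem 63 [0.511  0.1135 0.1501]
```

View pics/c5.png

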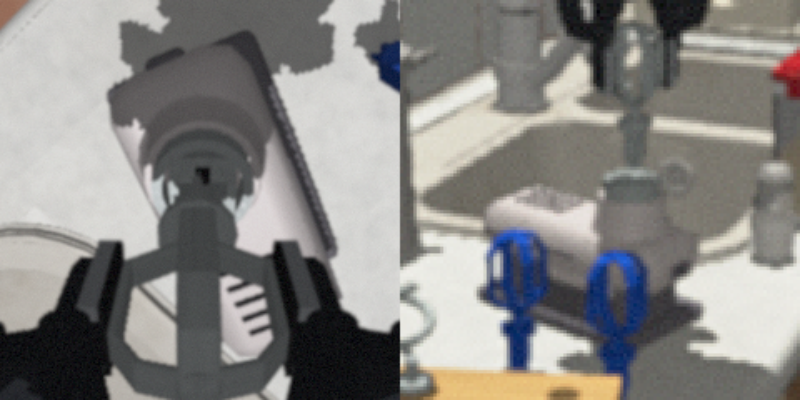

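The wrist crop shows the stem just above the socket's cross, lined up with it, so I start inserting slowly.

```bash
python3 -m jog '[0.0006,0.0005,-0.004,0,0,0,0.0006,0.0005,-0.008,0,0,0,0.0006,0.0005,-0.012,0,0,0,0.0006,0.0005,-0.016,0,0,0,0.0006,0.0005,-0.02,0,0,0,0.0006,0.0005,-0.022,0,0,0,0.0006,0.0005,-0.022,0,0,0]'
```

```text
clock: 7.98
eef_pos: [0.514, 0.1108, 0.2494]
tool_rot: [0.346, 0.938, -0.0, -0.0]
ft_force: [-0.1, -0.2, -1.2]
grip_width: 0.0443
grasp_force: 62.8
```

```bash
python3 -m jog '[0,0,-0.004,0,0,0,0,0,-0.008,0,0,0,0,0,-0.012,0,0,0,0,0,-0.015,0,0,0,0,0,-0.015,0,0,0,0,0,-0.015,0,0,0]'
```

```text
clock: 8.48
eef_pos: [0.5141, 0.1108, 0.2377]
tool_rot: [0.346, 0.938, -0.0, -0.0]
ft_force: [0.4, 0.0, -1.0]
grip_width: 0.0444
grasp_force: 62.8
```

```bash
python3 -m jog '[0,0,-0.004,0,0,0,0,0,-0.008,0,0,0,0,0,-0.012,0,0,0,0,0,-0.016,0,0,0,0,0,-0.019,0,0,0,0,0,-0.019,0,0,0,0,0,-0.019,0,0,0,0,0,-0.019,0,0,0]'
```

```text
clock: 9.15
eef_pos: [0.5145, 0.1109, 0.224]
tool_rot: [0.346, 0.938, 0.0, 0.001]
ft_force: [-1.6, -0.2, 8.8]
grip_width: 0.0441
grasp_force: 63.8
```

```bash
python3 -m jog '[0,0,-0.002,0,0,0,0,0,-0.003,0,0,0,0,0,-0.003,0,0,0,0,0,-0.003,0,0,0,0,0,-0.003,0,0,0]'
```

```text
clock: 9.57
eef_pos: [0.5145, 0.1108, 0.2238]
tool_rot: [0.346, 0.938, 0.001, 0.002]
ft_force: [-6.4, -1.2, 21.0]
grip_width: 0.0447
grasp_force: 65.2
```

```bash
python3 -m jog '[0,0,0,0,0,0,0,0,0,0,0,0,0,0,0,0,0,0]'; python3 - <<'E'
from h import *
p,d=snap('wrist','w6');q,e=snap('side','s6')
np.set_printoptions(precision=4,suppress=True)
for n in('wrist','side'):
    for l in('beater_collar','dough_hook'): print(n,l,[(round(r['confidence'],2),w(n,r['at'])) for r in bot.tip_of(l,n)[:3]])
cv2.imwrite('pics/c6.png',cv2.resize(np.hstack([p[120:360,160:400],q[150:270,230:350].repeat(2,0).repeat(2,1)])[:,:,::-1],(800,400)))
E
```

```text
clock: 9.82
eef_pos: [0.5145, 0.1108, 0.2238]
tool_rot: [0.346, 0.938, 0.001, 0.002]
ft_force: [-6.7, -2.2, 19.5]
grip_width: 0.0442
grasp_force: 65.2
wrist beater_collar [(0.64, array([0.5597, 0.2227, 0.0313])), (0.63, array([0.4737, 0.2295, 0.0359]))]
wrist dough_hook [(0.61, array([0.5709, 0.3584, 0.0113]))]
side beater_collar [(0.75, array([0.4752, 0.2344, 0.0272])), (0.71, array([0.5526, 0.2254, 0.0307])), (0.59, array([0.517 , 0.1091, 0.1198]))]
side dough_hook [(0.62, array([0.5684, 0.352 , 0.0124])), (0.26, array([ 0.4471, -0.2275, -0.0058]))]
```

View pics/c6.png

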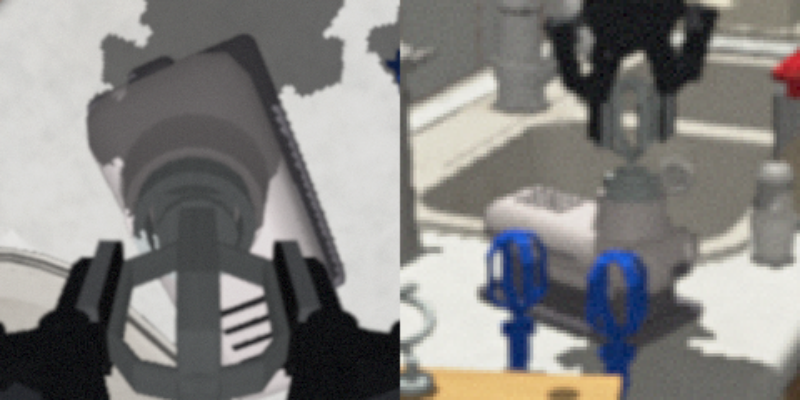

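Both views show the collar flat on the socket mouth with no stem visible, and the fingers are still gripping and pressing at about 20 N. Handing in.

```bash
python3 -c "
from workcell import bot
print(bot.job_done())"
```

```text
the job is handed in; nothing more can be done
None
```

I handed the job in at about 10 s: the wire beater is seated in the socket with its collar on the mouth, gripped and pressed at about 20 N, and the dough hook is still in the rack (no verdict was returned).

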